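# Lock the two-lug filter cassette into the spray-bench extraction port

## Robot

A 7-joint arm with a two-finger parallel gripper is mounted at the origin on the work surface. World frame = base frame: x ahead of the robot, y to its left, z up, the work surface at z = 0. Lengths are in m, angles in rad, forces in N, time in s.
With the tool pointing down it reaches from about 0.4 to 0.85 m from the base axis. Payload 10.4 kg.
Tool frame: the origin (TCP) lies at the very end of the fingers, on their centre line; the grasp point (between the pads) lies 19 mm behind it; x points along the fingers, y is the direction in which the jaws open and shut, and the axes are right-handed (so a half turn about x gives the same grasp; the last joint's range is limited). The gripper opens to 87 mm and grips with 3 to 60 N. Pads are 19 mm wide; open, the fingers measure 117 mm over their backs; the gripper's body (75 mm by 190 mm) begins 51 mm behind the grasp point.
Start: joints at [-1.297, 0.332, -0.065, 1.46, 0.022, 1.35, -0.088], TCP at [0.183, 0.598, 0.223] pointing down, gripper open.
Joint ranges: [-2.6, 2.6], [-0.5, 2.12], [-1.47, 1.34], [0.16, 2.42], [-1.27, 4.41], [0.06, 2.06], [-2.6, 2.6]. Speed limits (rad/s): [2.22, 2.22, 2.79, 2.79, 3.14, 3.14, 3.14].

## Interface

Orientations are given as a rotation vector (axis times angle).
In Python, from plant import robot gives the robot as it stands.
- The arm moves only by the tool carry_out, never from a script. Its arguments are lists of equal length, an entry for each row: "delta_pos": the shift along the tool's x, y, z in mm, a list of three; "turn": the turn, a rotation vector about the tool's x, y, z in rad, a list of three; "gripper": the closure, from 0 (fully open) to 1 (shut). A call has 1 to 8 rows; each row shifts and turns the commanded pose from where the row before left it, along the tool's axes as they then stand; what a row does not reach is not made up. A row lasts 1/8 s, in which the tool goes at most 62.5 mm and 10.7 degrees, less where a joint would pass 70% of its speed; a pose out of reach is approached as far as the arm can. A call is refused whole if a number of a shift passes 62.5 or a number of a turn 0.188, either way. A call with a gripper value outside its range is refused whole. The fingers move at their own pace and stop on an object; the grip force is fixed at half the most. Time passes only in rows, so rows that do not move let the fingers close. It gives the time, the measured TCP pose, the force and the opening at its end, in the units of the state.
- robot.get_obs(): the state, without advancing time (a new reading comes with each control period).
- robot.get_image(name): name is "side" or "top" or "wrist"; returns a dict with "pixels" (480x640x3 uint8, red, green, blue), "intrinsics" (3x3 intrinsics, pixels), "D" ([k1, k2, p1, p2, k3] as OpenCV has them; the pictures are not rectified), "xyz" and "attitude" of the camera in the world. Camera axes: x right, y up, looking along -z (the intrinsics and any distortion apply to the point x, -y, -z); pixel columns grow to the right and rows downward; lengths in m; the calibration is good to about 2 mm. A picture is of the moment at which its call begins. There is no depth.
- robot.sign_off(): hands the job in, once; it reports no verdict.
The state is a dict: "time_s": time; "joint_positions": joint angles; "joint_velocities": joint speeds; "effort": joint torques, N m; "ee_pos": TCP position; "tool_rot": TCP orientation; "wrist_force": force on the tool from outside, world axes, zero at the start; "moment": the same for the moment, N m; "opening": finger opening in m.
Only numpy, scipy, OpenCV 4.12 (cv2) and the standard library are available. Lean on these libraries where they do the work, as an engineer would, in place of code of your own. Each camera call takes 0.05 s, during which the arm holds its last target.

## Task

Take the filter cassette that has two lugs, lower it into the round port of the grey extraction box with its lugs between the two hooks, then turn it clockwise (seen from above) until the lugs are under the hooks and drop into the locking notches, and let go. Leave the other two filter cassettes where they are.

Things in the scene. Friction and masses are not known exactly. Their poses are not given: they have to be found in the camera images.
- cassette_mid (a point): two-lug filter cassette, loose: aluminium drum 100 mm across, 24 thick, lugs at +x and -x: tips 75 mm from the axis, 20 wide, 10 thick, undersides 21 mm below this point. Point: on the axis, half-way up, 35 mm above the underside. Black handle bar on top along x, 60 long, 14 wide (y), 20 high, its middle 25 mm above the point. z up; half a turn changes nothing. Lies at one of 3 places, any yaw
- port: fixed grey box 200 mm square; origin at table level on the axis of its 120 mm hole. Ledge top z 53 mm. Hooks at +x, -x: legs 84 mm from axis, overhangs in to 60, z 77-85. Under each a notch 52 wide (y), floor z 45, end-stopped. Lower with cassette x about 60 degrees (30-90) anticlockwise of port x, turn clockwise till parallel: lugs sink 8 mm, drum underside z 31. Half a turn changes nothing
- plain_mid (a point): filter cassette not to be used: same drum and handle, but no lugs. Point on its axis, 35 mm above its underside; handle along x
- three_mid (a point): filter cassette not to be used: same drum and handle, but three lugs at 120 degrees, tips 75 mm from the axis. Point on its axis, 35 mm above its underside; handle along x
Mind the look-alikes: they are no part of the job. Leave any orange or purple look-alike of the part that bears cassette_mid alone.

How it is judged:
On the way:
1. the two-lug cassette is down in the port with its lugs between the hooks, below the hooks' overhangs (horizontal distance between cassette_mid and port below 0.025 m and z of cassette_mid in the frame of port below 0.088 m and angle between the x axis of cassette_mid and the x axis of port, either way round above 0.35 rad), for 0.05 s.
At the end, for the whole second after the job is handed in: The two-lug cassette sits level (7 degrees) in the port, centred within 15 mm, lug line within 15 degrees of the hook line, lugs sunk in the notches (middle point below 70 mm; 66 fully down, 74 on the ledge). The other two cassettes are within 40 mm of where they started (horizontal distance between cassette_mid and port below 0.015 m and z of cassette_mid in the frame of port below 0.07 m and angle between the x axis of cassette_mid and the x axis of port, either way round below 0.26 rad and angle between cassette_mid's own z axis and vertical below 0.12 rad and distance of each of plain_mid, three_mid from where it was at the start of the episode below 0.04 m); the robot touches nothing.
It fails at once if one of the other two cassettes is moved by more than 40 mm (distance of any of plain_mid, three_mid from where it was at the start of the episode above 0.04 m).
It also fails if it takes over 38 s, if anything falls off the work surface, if the arm or the gripper's body presses on something with over 40 N, if the wrist force passes 120 N, or if a joint passes its speed limit or range.

## Working session

There is one attempt and no reset: what is moved stays moved. The work goes in short steps, Python scripts to look and compute and a tool call to move; the robot and the scene stay as the last step left them, time stands still between calls to the robot, and variables do not carry over. Pictures are saved under pics/ and viewed, and the job is handed in when it is done.

Besides the shell and the picture viewer there is one more tool, called after "Request:" in YAML: its name, and indented under it one key for each argument. carry_out: Moves the arm, as the interface text tells. Its arguments: {"type":"object","properties":{"delta_pos":{"type":"array","items":{"type":"array","items":{"type":"number"}}},"turn":{"type":"array","items":{"type":"array","items":{"type":"number"}}},"gripper":{"type":"array","items":{"type":"number"}}},"required":["delta_pos","turn","gripper"]}

```bash
mkdir -p pics; ls
python3 - <<'E'
from plant import robot
import cv2,pickle
o=robot.get_obs();print(o)
d={}
for n in("side","top","wrist"):
    im=robot.get_image(n);d[n]=im
    cv2.imwrite(f"pics/{n}0.png",im["pixels"][:,:,::-1]);print(n,im["intrinsics"],im["D"],im["xyz"],im["attitude"])
pickle.dump(d,open("im0.pkl","wb"))
E
```

```text
pics
{'time_s': 0.0, 'joint_positions': array([-1.29662002,  0.33286924, -0.0647262 ,  1.46095791,  0.0216139 ,
        1.3499028 , -0.08854084]), 'joint_velocities': array([-1.23816958e-05,  6.98188616e-04, -6.88943049e-04,  1.17318870e-03,
       -1.12207019e-03, -7.47606011e-04,  2.91918033e-04]), 'effort': array([ 7.35246194e-04, -6.23264194e+01,  2.47703085e-02, -3.89883971e+01,
       -6.14519650e-02,  4.00011067e-02,  1.36633084e-04]), 'ee_pos': array([0.18265404, 0.59729918, 0.22174774]), 'tool_rot': array([ 0.23180115,  1.55835746, -0.23406067]), 'wrist_force': array([-0.20322877, -0.50710139, -0.1662745 ]), 'moment': array([-0.03373232,  0.01259583,  0.01342243]), 'opening': 0.08730632395987824}
side [[441.86756644   0.         320.6322302 ]
 [  0.         441.86756644 237.79197584]
 [  0.           0.           1.        ]] [-0.0897737  0.         0.         0.         0.       ] [0.48161721 0.40967312 0.75044541] [ 0.04420169 -0.98907749 -2.88292164]
top [[450.89131395   0.         314.77431191]
 [  0.         450.89131395 239.08134025]
 [  0.           0.           1.        ]] [-0.0113304  0.         0.         0.         0.       ] [ 0.30652684 -0.15071869  0.96441434] [ 0.18623319 -0.17630517 -1.51371889]
wrist [[369.43057866   0.         318.57799543]
 [  0.         369.43057866 238.3607972 ]
 [  0.           0.           1.        ]] [0.02539407 0.         0.         0.         0.        ] [0.10825197 0.62010135 0.38399948] [-0.24579514 -0.18002722  1.26533503]
```

View pics/side0.png

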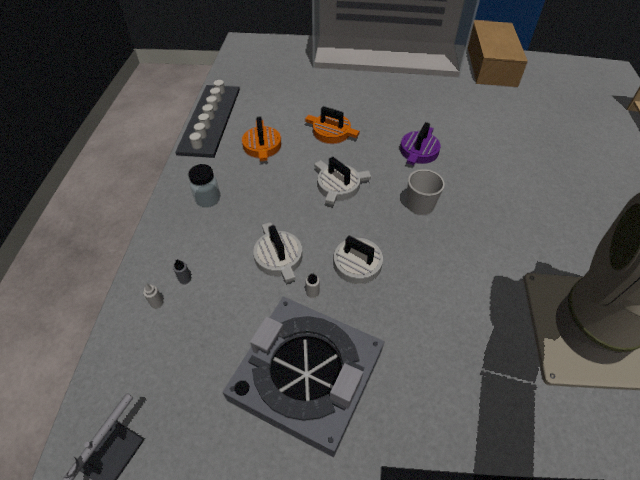

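View pics/top0.png

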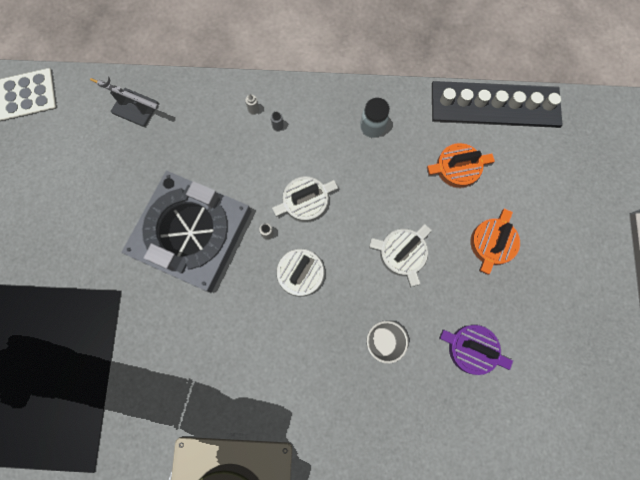

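View pics/wrist0.png

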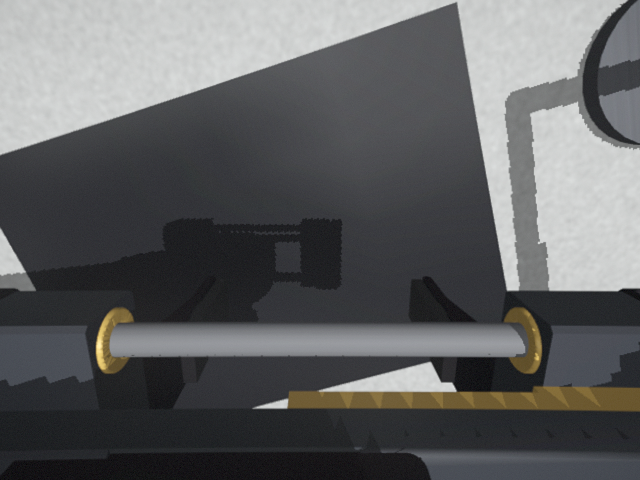

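The side and top views show three white cassettes. The two-lug one is at top px (306,198), side px (278,251). The three-lug one is at top (404,251) and the plain one at top (300,272). The port is at top (190,232), with hook caps at about (202,192) and (160,256). A small bottle stands at top (266,230).

```bash
cat > h.py <<'E'
import numpy as np,cv2,pickle
from scipy.spatial.transform import Rotation as R
def ray(im,px):
    p=cv2.undistortPoints(np.array(px,float).reshape(-1,1,2),im["intrinsics"],np.array(im["D"])).reshape(-1,2)
    d=np.c_[p[:,0],-p[:,1],-np.ones(len(p))]
    return np.array(im["xyz"]),R.from_rotvec(im["attitude"]).apply(d)
def onz(im,px,z):
    o,d=ray(im,px);t=(z-o[2])/d[:,2];return o+d*t[:,None]
def proj(im,P):
    q=R.from_rotvec(im["attitude"]).inv().apply(np.array(P,float).reshape(-1,3)-im["xyz"])
    q=q*[1,-1,-1]
    return cv2.projectPoints(q,np.zeros(3),np.zeros(3),im["intrinsics"],np.array(im["D"]))[0].reshape(-1,2)
E
python3 - <<'E'
from h import *
d=pickle.load(open("im0.pkl","rb"))
for n,s in(("top",(slice(160,240),slice(255,350))),("side",(slice(215,290),slice(240,310)))):
    im=d[n];p=im["pixels"][s[0],s[1]]
    cv2.imwrite(f"pics/c_{n}.png",cv2.resize(p[:,:,::-1],None,fx=7,fy=7,interpolation=cv2.INTER_CUBIC)[:600,:800])
for n,s in(("top",(slice(165,300),slice(115,262))),("side",(slice(290,450),slice(215,395)))):
    im=d[n];p=im["pixels"][s[0],s[1]]
    cv2.imwrite(f"pics/p_{n}.png",cv2.resize(p[:,:,::-1],None,fx=3.7,fy=3.7,interpolation=cv2.INTER_CUBIC)[:600,:800])
E
```

```text
(no output)
```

View pics/c_top.png

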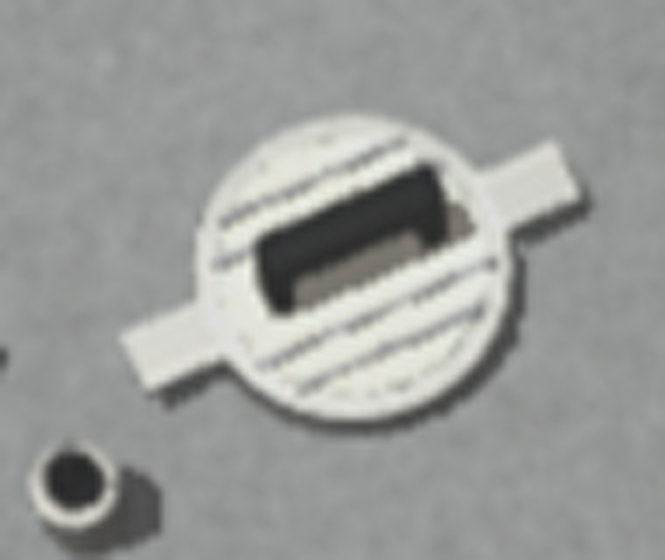

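View pics/c_side.png

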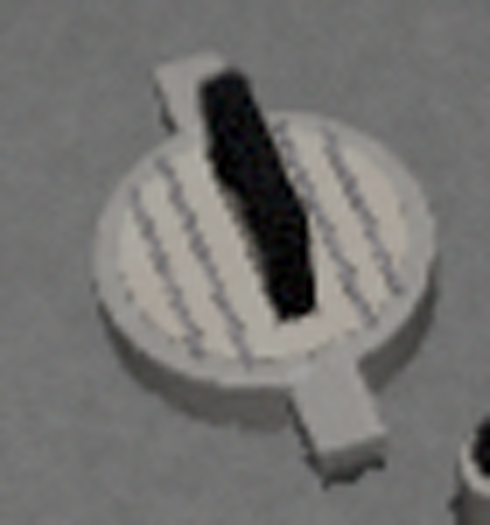

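View pics/p_top.png

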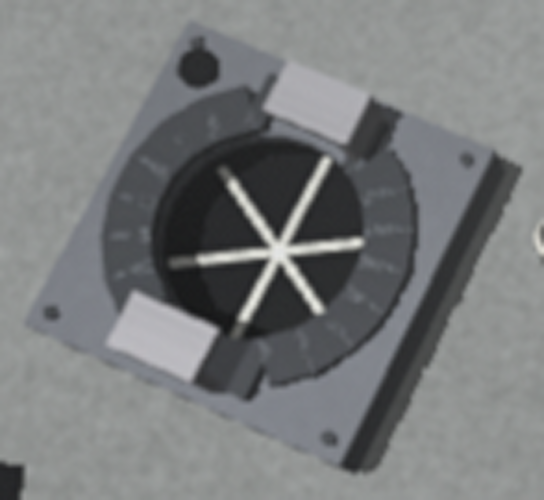

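View pics/p_side.png

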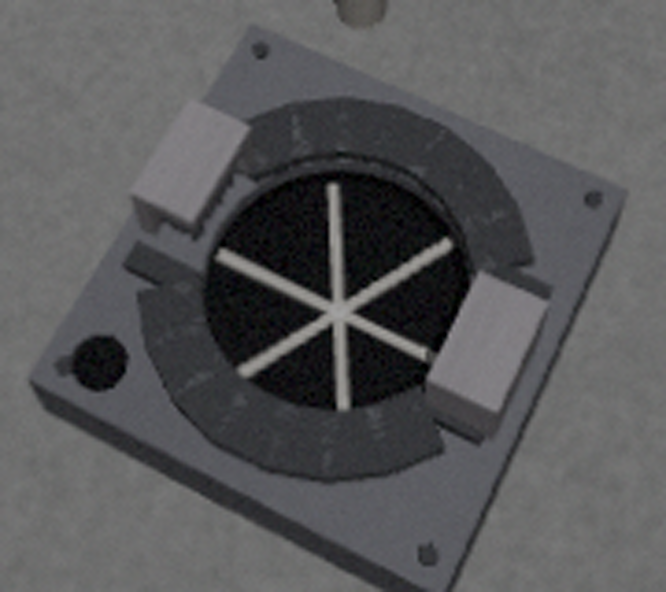

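Crops: the lug tip corners and the pale tops of the hooks are clear in both views. Next I triangulate them.

```bash
cat > m.py <<'E'
from h import *
d=pickle.load(open("im0.pkl","rb"))
def un(c,off,s): return (np.array(c,float)+.5)/s-.5+off
def tri(pt,ps):
    A=[];b=[]
    for n,p in(("top",pt),("side",ps)):
        o,v=ray(d[n],p);v=v[0]/np.linalg.norm(v[0]);M=np.eye(3)-np.outer(v,v);A.append(M);b.append(M@o)
    A=np.vstack(A);b=np.hstack(b);x,r,_,_=np.linalg.lstsq(A,b,rcond=None);return x,np.sqrt(r)
def show(nm,ct,ot,cs,os_,k,z):
    Pt=onz(d["top"],un(ct,ot,k),z);Ps=onz(d["side"],un(cs,os_,k),z)
    for a,P in(("top",Pt),("side",Ps)):
        h=len(P)//2;a1,a2=P[:h].mean(0),P[h:].mean(0);v=a2-a1
        print(nm,a,"ctr",(a1+a2)/2,"len",np.linalg.norm(v),"ang",np.degrees(np.arctan2(v[1],v[0])))
show("lug",[(555,142),(582,190),(122,338),(152,392)],[255,160],[(155,70),(218,55),(320,450),(385,432)],[240,215],7,.024)
show("hook",[(287,60),(370,95),(345,147),(263,105),(135,290),(218,325),(190,382),(107,342)],[115,165],[(198,100),(250,128),(192,225),(132,190),(480,270),(552,295),(495,415),(428,378)],[215,290],3.7,.085)
# handle bar top z .070 : black mask
for n,px in (("top",un([(258,238),(432,166),(443,186),(262,255)],[255,160],7)),("side",un([(203,85),(240,72),(305,215),(275,225)],[240,215],7))):
    print("handle",n,onz(d[n],px,.07).round(4))
# port box top corners
for n,px in (("top",un([(190,22),(495,152),(345,468),(25,325)],[115,165],3.7)),("side",un([(250,25),(628,190),(445,592),(32,380)],[215,290],3.7))):
    for z in(.045,.053,): print("box",n,z,onz(d[n],px,z).mean(0).round(4))
# drum centers via triangulated spokes crossing
print("spoke",tri(un([(280,252)],[115,165],3.7),un([(340,314)],[215,290],3.7)))
print("bottle",onz(d["top"],[(266,230)],.04),"plain",onz(d["top"],[(300,272)],.024),"three",onz(d["top"],[(404,251)],.024))
E
python3 m.py
```

```text
lug top ctr [ 0.62167467 -0.11346346  0.024     ] len 0.1498250853805838 ang 118.74547806802211
lug side ctr [ 0.61938117 -0.11426667  0.024     ] len 0.1479725005356284 ang 118.07374314252387
hook top ctr [0.53421015 0.13495351 0.085     ] len 0.15188931678642068 ang 153.21406669182605
hook side ctr [0.53081071 0.1340498  0.085     ] len 0.1517989321382924 ang 153.40965320697936
handle top [[ 0.6132 -0.0861  0.07  ]
 [ 0.6385 -0.1369  0.07  ]
 [ 0.6323 -0.1405  0.07  ]
 [ 0.6079 -0.0876  0.07  ]]
handle side [[ 0.6372 -0.1345  0.07  ]
 [ 0.6275 -0.1403  0.07  ]
 [ 0.6013 -0.0916  0.07  ]
 [ 0.609  -0.0874  0.07  ]]
box top 0.045 [0.5326 0.1332 0.045 ]
box top 0.053 [0.5306 0.1307 0.053 ]
box side 0.045 [0.5307 0.1343 0.045 ]
box side 0.053 [0.5302 0.1374 0.053 ]
spoke (array([0.53225205, 0.13447691, 0.00721894]), array([0.00195124]))
bottle [[ 0.53974966 -0.03516648  0.04      ]] plain [[ 0.45617802 -0.11154863  0.024     ]] three [[ 0.51226979 -0.3302786   0.024     ]]
```

```bash
cat > st.py <<'E'
from h import *
from plant import robot
import sys
o=robot.get_obs();M=R.from_rotvec(o["tool_rot"]).as_matrix()
def yaw(v):return np.degrees(np.arctan2(v[1],v[0]))
print("t",o["time_s"],"pos",o["ee_pos"].round(4),"q",o["joint_positions"].round(2),"open",round(o["opening"],4),"F",o["wrist_force"].round(1))
print("jaw yaw",yaw(M[:,1]).round(2),"tool z yaw",yaw(M[:,2]).round(2),"x axis",M[:,0].round(4))
# rotation needed to make tool exactly down, in tool frame
x=M[:,0];ax=np.cross(x,[0,0,-1]);print("level turn",(M.T@ax).round(4))
if len(sys.argv)>3:
    t=np.array([float(a) for a in sys.argv[1:4]]);print("delta tool mm",(M.T@(t-o["ee_pos"])*1000).round(1))
E
python3 st.py .6205 -.114 .2
```

```text
t 0.15 pos [0.1827 0.5974 0.222 ] q [-1.3   0.33 -0.06  1.46  0.02  1.35 -0.09] open 0.0869 F [ 0.3  0.2 -0.1]
jaw yaw 73.0 tool z yaw -17.0 x axis [-3.e-04 -1.e-03 -1.e+00]
level turn [-0.      0.      0.0011]
delta tool mm [  22.6 -552.3  626.7]
```

Request:
carry_out:
  delta_pos:
    - [0,-39,45]
    - [0,-39,45]
    - [0,-39,45]
    - [0,-39,45]
    - [0,-39,45]
    - [0,-39,45]
    - [0,-39,45]
    - [0,0,0]
  turn:
    - [0,0,0]
    - [0,0,0]
    - [0,0,0]
    - [0,0,0]
    - [0,0,0]
    - [0,0,0]
    - [0,0,0]
    - [0,0,0]
  gripper: [0,0,0,0,0,0,0,0]

```text
time_s: 1.15
ee_pos: [0.4064, 0.2403, 0.2227]
tool_rot: [0.239, 1.557, -0.239]
wrist_force: [-0.1, 0.3, -0.5]
opening: 0.0872
```

```bash
python3 st.py .6205 -.114 .2
```

```text
t 1.15 pos [0.4064 0.2403 0.2227] q [-0.86 -0.02  0.23  1.86  0.    1.3   0.63] open 0.0872 F [-0.1  0.3 -0.5]
jaw yaw 72.55 tool z yaw -17.45 x axis [ 6.e-04 -3.e-04 -1.e+00]
level turn [-0.      0.0006  0.0001]
delta tool mm [  22.9 -273.8  310.5]
```

Request:
carry_out:
  delta_pos:
    - [0,-39,44]
    - [0,-39,44]
    - [0,-39,44]
    - [0,-39,44]
    - [0,-39,44]
    - [0,-39,44]
    - [0,-40,46]
    - [0,0,0]
  turn:
    - [0,0,0]
    - [0,0,0]
    - [0,0,0]
    - [0,0,0]
    - [0,0,0]
    - [0,0,0]
    - [0,0,0]
    - [0.18,0,0]
  gripper: [0,0,0,0,0,0,0,0]

```text
time_s: 2.15
ee_pos: [0.621, -0.1128, 0.2213]
tool_rot: [0.377, 1.538, -0.382]
wrist_force: [-0.2, 0.9, 0.0]
opening: 0.0872
```

Request:
carry_out:
  delta_pos:
    - [0,0,0]
    - [0,0,0]
    - [0,0,0]
    - [0,0,0]
  turn:
    - [0.18,0,0]
    - [0.18,0,0]
    - [0.18,0,0]
    - [0.05,0,0]
  gripper: [0,0,0,0]

```text
time_s: 2.65
ee_pos: [0.6207, -0.1066, 0.2219]
tool_rot: [0.832, 1.407, -0.832]
wrist_force: [-0.2, 0.1, 0.1]
opening: 0.0873
```

```bash
python3 st.py .6205 -.114 .1
python3 - <<'E'
from h import *
from plant import robot
d={}
for n in("wrist","top"):
    im=robot.get_image(n);d[n]=im
    cv2.imwrite(f"pics/{n}1.png",im["pixels"][:,:,::-1])
pickle.dump(d,open("im1.pkl","wb"))
E
```

```text
t 2.65 pos [ 0.6207 -0.1066  0.2219] q [-0.44  0.4   0.72  1.48 -0.27  1.36  0.8 ] open 0.0873 F [-0.2  0.1  0.1]
jaw yaw 28.75 tool z yaw -61.25 x axis [-9.e-04  5.e-04 -1.e+00]
level turn [-0.     -0.0008  0.0005]
delta tool mm [121.9  -3.6   6.5]
```

View pics/wrist1.png

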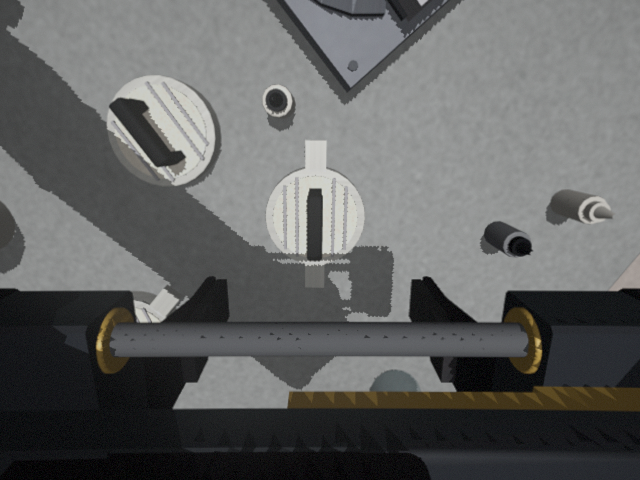

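The wrist view shows the target below: drum centre about (315,216), lug tip edge (305–326,141), handle vertical in the image. I check the position with it.

Run:
```python
from h import *
d=pickle.load(open("im1.pkl","rb"));im=d["wrist"]
a=onz(im,[(305.5,140.5),(326.5,140.5)],.024);b=onz(im,[(267,216),(364,216)],.024)
u=np.array([np.cos(np.radians(118.4)),np.sin(np.radians(118.4)),0])
print(a,a.mean(0)-.075*u,a.mean(0)+.075*u,b.mean(0))
p=im["pixels"][130:300,230:400]
cv2.imwrite("pics/w1c.png",cv2.resize(p[:,:,::-1],None,fx=3.5,fy=3.5,interpolation=cv2.INTER_CUBIC))
print(proj(im,[[.6205,-.114,.024],[.6205,-.114,.07]]+[list(np.array([.6205,-.114,.024])+s*.075*u) for s in(1,-1)]))
```

```text
[[ 0.57634285 -0.05310969  0.024     ]
 [ 0.59366732 -0.04359741  0.024     ]] [ 0.6206769  -0.11432719  0.024     ] [0.54933327 0.01762009 0.024     ] [ 0.61942717 -0.11239651  0.024     ]
[[315.67547604 217.88906475]
 [315.26530549 229.74171642]
 [316.00177695 140.09176888]
 [315.37918371 287.18420067]]
```

View pics/w1c.png

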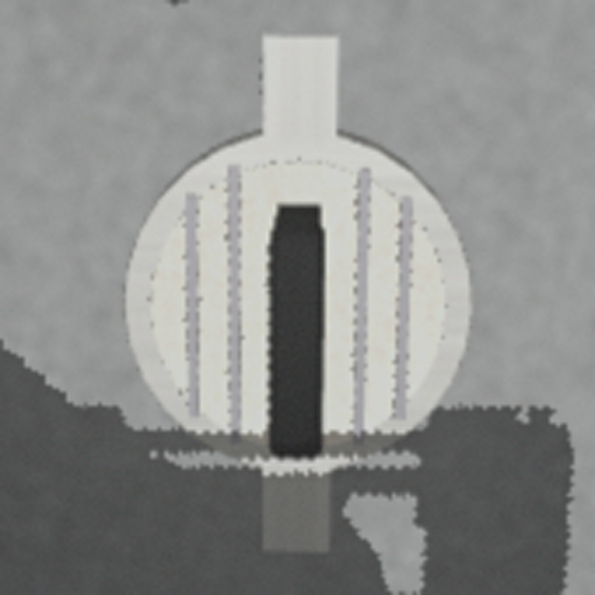

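Request:
carry_out:
  delta_pos:
    - [40,-3.5,6.5]
    - [45,0,0]
    - [45,0,0]
    - [30,0,0]
    - [20,0,0]
    - [0,0,0]
  turn:
    - [0,0,0]
    - [0,0,0]
    - [0,0,0]
    - [0,0,0]
    - [0,0,0]
    - [0,0,0]
  gripper: [0,0,0,0,0,0]

```text
time_s: 3.5
ee_pos: [0.6199, -0.1151, 0.0414]
tool_rot: [0.829, 1.409, -0.831]
wrist_force: [-0.0, 0.5, 1.2]
opening: 0.0871
```

```bash
python3 st.py .6205 -.114 .041
python3 - <<'E'
from plant import robot
import cv2
im=robot.get_image("wrist")
cv2.imwrite("pics/w2.png",im["pixels"][:,:,::-1])
E
```

```text
t 3.5 pos [ 0.6199 -0.1151  0.0414] q [-0.37  0.57  0.64  1.66 -0.39  1.04  0.9 ] open 0.0871 F [-0.   0.5  1.2]
jaw yaw 28.93 tool z yaw -61.07 x axis [-2.1e-03  3.0e-04 -1.0e+00]
level turn [-0.     -0.0013  0.0017]
delta tool mm [ 0.4  1.  -0.7]
```

View pics/w2.png

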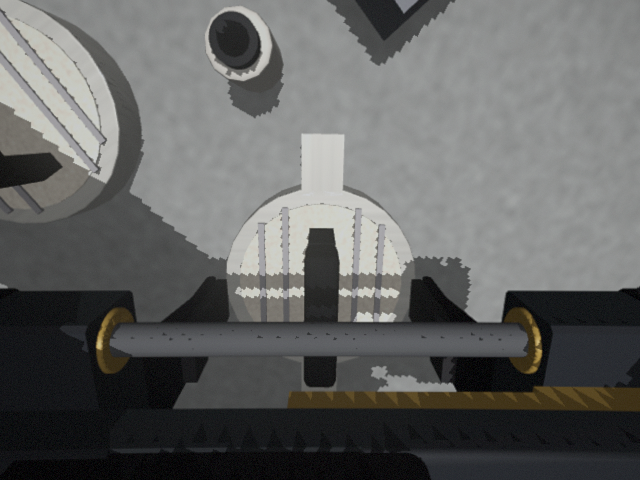

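The handle (about px 321, 230–385) is centred between the fingers. I close the gripper, then lift.

Request:
carry_out:
  delta_pos:
    - [0,0,0]
    - [0,0,0]
    - [0,0,0]
    - [0,0,0]
    - [0,0,0]
    - [0,0,0]
    - [0,0,0]
    - [0,0,0]
  turn:
    - [0,0,0]
    - [0,0,0]
    - [0,0,0]
    - [0,0,0]
    - [0,0,0]
    - [0,0,0]
    - [0,0,0]
    - [0,0,0]
  gripper: [1,1,1,1,1,1,1,1]

```text
time_s: 4.55
ee_pos: [0.6206, -0.1156, 0.0425]
tool_rot: [0.831, 1.406, -0.83]
wrist_force: [1.5, 0.6, 1.8]
opening: 0.0153
```

```bash
python3 st.py .6205 -.114 .241
```

```text
t 4.55 pos [ 0.6206 -0.1156  0.0425] q [-0.37  0.57  0.64  1.66 -0.39  1.04  0.9 ] open 0.0153 F [1.5 0.6 1.8]
jaw yaw 28.87 tool z yaw -61.13 x axis [ 0.e+00  1.e-04 -1.e+00]
level turn [-0.     -0.0001 -0.0001]
delta tool mm [-198.5    0.7   -1.4]
```

Request:
carry_out:
  delta_pos:
    - [-10,0,0]
    - [-20,0,0]
    - [-30,0,0]
    - [-35,0,0]
    - [-35,0,0]
    - [-25,0,0]
    - [-15,0,0]
    - [0,0,0]
  turn:
    - [0,0,0]
    - [0,0,0]
    - [0,0,0]
    - [0,0,0]
    - [0,0,0]
    - [0,0,0]
    - [0,0,0]
    - [0,0,0]
  gripper: [1,1,1,1,1,1,1,1]

```text
time_s: 5.55
ee_pos: [0.6209, -0.1157, 0.2137]
tool_rot: [0.831, 1.405, -0.829]
wrist_force: [0.1, 0.1, -2.3]
opening: 0.0138
```

```bash
python3 st.py .5325 .1345 .212
```

```text
t 5.55 pos [ 0.6209 -0.1157  0.2137] q [-0.43  0.41  0.72  1.49 -0.28  1.34  0.82] open 0.0138 F [ 0.1  0.1 -2.3]
jaw yaw 28.87 tool z yaw -61.13 x axis [ 1.9e-03  1.0e-04 -1.0e+00]
level turn [-0.      0.0008 -0.0017]
delta tool mm [   1.6   43.4 -261.8]
```

Request:
carry_out:
  delta_pos:
    - [0,3,-18]
    - [0,7,-42]
    - [0,8,-46]
    - [0,8,-48]
    - [0,8,-48]
    - [0,6,-40]
    - [0,3,-20]
    - [0,0,0]
  turn:
    - [0,0,0]
    - [0,0,0]
    - [0,0,0]
    - [0,0,0]
    - [0,0,0]
    - [0,0,0]
    - [0,0,0]
    - [0,0,0]
  gripper: [1,1,1,1,1,1,1,1]

```text
time_s: 6.55
ee_pos: [0.53, 0.1373, 0.2115]
tool_rot: [0.826, 1.409, -0.828]
wrist_force: [0.2, 0.1, -1.0]
opening: 0.014
```

Request:
carry_out:
  delta_pos:
    - [0,0,0]
    - [0,0,0]
    - [0,0,0]
    - [0,0,0]
    - [0,0,0]
    - [0,0,0]
    - [0,0,0]
    - [0,0,0]
  turn:
    - [-0.1,0,0]
    - [-0.17,0,0]
    - [-0.17,0,0]
    - [-0.17,0,0]
    - [-0.17,0,0]
    - [-0.17,0,0]
    - [-0.17,0,0]
    - [-0.17,0,0]
  gripper: [1,1,1,1,1,1,1,1]

```text
time_s: 7.55
ee_pos: [0.5314, 0.1336, 0.2119]
tool_rot: [-0.179, 1.564, 0.178]
wrist_force: [-0.8, 0.4, -1.8]
opening: 0.0135
```

```bash
python3 st.py .5325 .1345 .212
```

```text
t 7.55 pos [0.5314 0.1336 0.2119] q [-0.77  0.17  0.5   1.71 -0.09  1.29  1.54] open 0.0135 F [-0.8  0.4 -1.8]
jaw yaw 103.04 tool z yaw 13.04 x axis [-9.e-04 -8.e-04 -1.e+00]
level turn [-0.     -0.0011  0.0006]
delta tool mm [-0.1  0.7  1.3]
```

Request:
carry_out:
  delta_pos:
    - [0,0,0]
    - [0,0,0]
    - [0,0,0]
    - [0,0,0]
  turn:
    - [-0.16,0,0]
    - [-0.13,0,0]
    - [-0.06,0,0]
    - [0,0,0]
  gripper: [1,1,1,1]

```text
time_s: 8.05
ee_pos: [0.5315, 0.1337, 0.212]
tool_rot: [-0.448, 1.525, 0.448]
wrist_force: [-0.6, -0.6, -1.9]
opening: 0.0137
```

```bash
python3 st.py .5325 .1345 .212
python3 - <<'E'
from plant import robot
import cv2,pickle,numpy as np
d={}
for n in("wrist","top","side"):
    d[n]=robot.get_image(n)
    cv2.imwrite(f"pics/{n}3.png",d[n]["pixels"][:,:,::-1])
pickle.dump(d,open("im3.pkl","wb"))
E
python3 st.py
```

```text
t 8.05 pos [0.5315 0.1337 0.212 ] q [-0.75  0.17  0.47  1.7  -0.08  1.29  1.88] open 0.0137 F [-0.6 -0.6 -1.9]
jaw yaw 122.75 tool z yaw 32.75 x axis [-9.e-04 -6.e-04 -1.e+00]
level turn [-0.    -0.001  0.   ]
delta tool mm [-0.1  0.1  1.3]
t 8.2 pos [0.5316 0.1342 0.2123] q [-0.75  0.17  0.47  1.7  -0.08  1.29  1.88] open 0.0136 F [ 0.6  0.7 -1.9]
jaw yaw 122.74 tool z yaw 32.74 x axis [-4.e-04 -2.e-04 -1.e+00]
level turn [-0.     -0.0004 -0.    ]
```

View pics/wrist3.png

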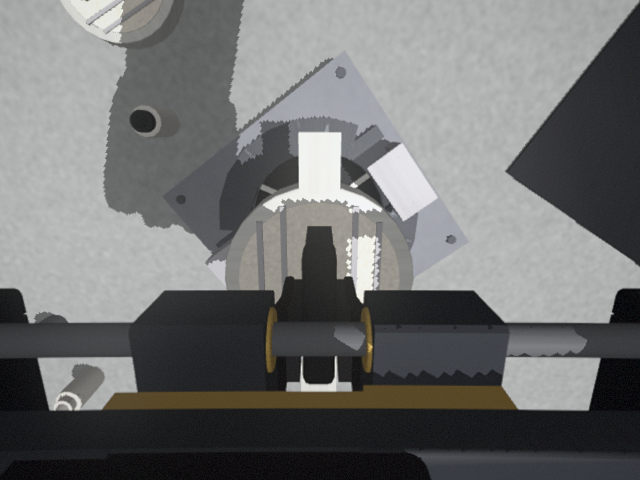

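View pics/side3.png

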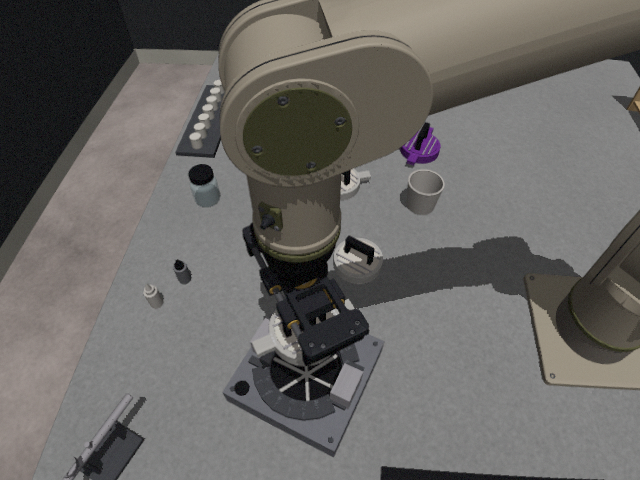

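View pics/top3.png

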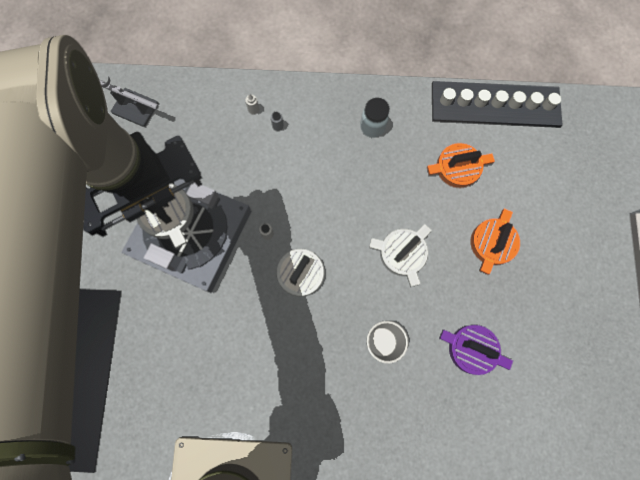

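The cassette is held: its lug tip is at wrist px (299–340,132). One hook's pale top is at (403,180), to the right of the lug. I check both positions.

Run:
```python
from h import *
d=pickle.load(open("im3.pkl","rb"));im=d["wrist"]
a=onz(im,[(298.5,131.5),(340.5,131.5)],.1945);m=a.mean(0);print(a)
for ang in (32.75,): 
    u=np.array([np.cos(np.radians(ang)),np.sin(np.radians(ang)),0]);print(m-.075*u,m+.075*u)
v=a[1]-a[0];print("lug width",np.linalg.norm(v),"perp ang",np.degrees(np.arctan2(v[1],v[0])))
h=onz(im,[(368,170),(403,142),(438,186),(403,220)],.085);c=h.mean(0);print(h,c)
e=h[3]-h[0];print(np.degrees(np.arctan2(*(h[1]-h[0])[1::-1])),np.degrees(np.arctan2(*(h[2]-h[1])[1::-1])))
u=np.array([np.cos(np.radians(153.3)),np.sin(np.radians(153.3)),0]);print("port",c-.0759*u,c+.0759*u)
print("screws",onz(im,[(341,72),(451,240),(181,199)],.053))
```

```text
[[0.471437   0.0845372  0.1945    ]
 [0.46083712 0.10100825 0.1945    ]]
[0.40305913 0.05219964 0.1945    ] [0.52921498 0.13334581 0.1945    ]
lug width 0.01958705864366799 perp ang 122.76314941822821
[[0.46991691 0.1400425  0.085     ]
 [0.43854979 0.15030209 0.085     ]
 [0.45059266 0.19304825 0.085     ]
 [0.48726712 0.18636847 0.085     ]] [0.46158162 0.16744033 0.085     ]
161.88804996114013 74.26589246035053
port [0.52938851 0.13333702 0.085     ] [0.39377473 0.20154364 0.085     ]
screws [[0.41890228 0.08302945 0.053     ]
 [0.48121108 0.24418416 0.053     ]
 [0.57970104 0.02206473 0.053     ]]
```

Request:
carry_out:
  delta_pos:
    - [15,0,2]
    - [30,0,0]
    - [30,0,0]
    - [20,0,0]
    - [15,0,0]
    - [10,0,0]
    - [0,0,0]
  turn:
    - [0,0,0]
    - [0,0,0]
    - [0,0,0]
    - [0,0,0]
    - [0,0,0]
    - [0,0,0]
    - [0,0,0]
  gripper: [1,1,1,1,1,1,1]

```text
time_s: 9.07
ee_pos: [0.5331, 0.1356, 0.092]
tool_rot: [-0.449, 1.525, 0.449]
wrist_force: [0.5, -1.1, -1.8]
opening: 0.0139
```

```bash
python3 st.py .5325 .1345 .082;  python3 - <<'E'
from plant import robot
import cv2,pickle,numpy as np
d={}
for n in("wrist",):
    d[n]=robot.get_image(n)
    cv2.imwrite(f"pics/{n}4.png",d[n]["pixels"][:,:,::-1])
pickle.dump(d,open("im4.pkl","wb"))
E
```

```text
t 9.075 pos [0.5331 0.1356 0.092 ] q [-0.72  0.3   0.45  1.84 -0.15  1.04  1.93] open 0.0139 F [ 0.5 -1.1 -1.8]
jaw yaw 122.84 tool z yaw 32.84 x axis [-8.e-04 -3.e-04 -1.e+00]
level turn [ 0.     -0.0008 -0.0001]
delta tool mm [10.  -0.6 -1.1]
```

View pics/wrist4.png

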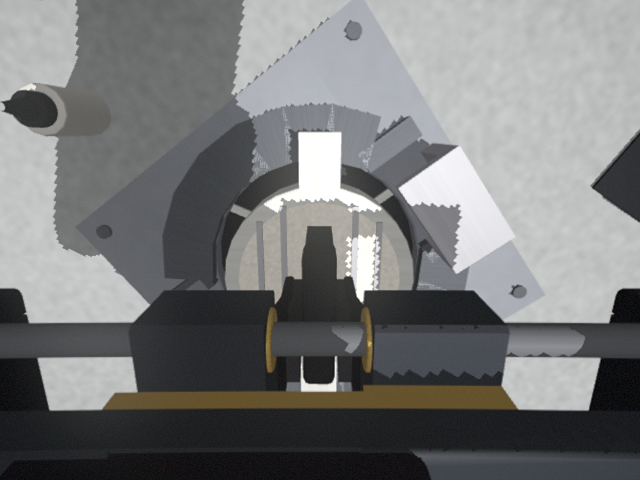

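Run:
```python
from h import *
d=pickle.load(open("im4.pkl","rb"));im=d["wrist"]
for z in(.045,.053):
    s=onz(im,[(353,30),(519,291),(105,232)],z);print(z,s.round(4),((s[1]+s[2])/2).round(4))
a=onz(im,[(298.5,131),(341,131)],.0745);m=a.mean(0)
u=np.array([np.cos(np.radians(32.8)),np.sin(np.radians(32.8)),0]);print("cass",m+.075*u)
h=onz(im,[(400,187),(458,147),(515,237),(457,273)],.085);c=h.mean(0)
u=np.array([np.cos(np.radians(153.3)),np.sin(np.radians(153.3)),0]);print("port",h,c-.0759*u)
```

```text
0.045 [[0.4178 0.0824 0.045 ]
 [0.4807 0.2479 0.045 ]
 [0.5831 0.0205 0.045 ]] [0.5319 0.1342 0.045 ]
0.053 [[0.4197 0.0828 0.053 ]
 [0.4802 0.2421 0.053 ]
 [0.5787 0.0233 0.053 ]] [0.5294 0.1327 0.053 ]
cass [0.53063221 0.13518972 0.0745    ]
port [[0.46832069 0.1387548  0.085     ]
 [0.44020721 0.14974029 0.085     ]
 [0.45812814 0.1984421  0.085     ]
 [0.48723397 0.18710079 0.085     ]] [0.53127939 0.13440618 0.085     ]
```

Request:
carry_out:
  delta_pos:
    - [4,0,0]
    - [4,0,0]
    - [1,0,0]
    - [0,0,0]
  turn:
    - [0,0,0]
    - [0,0,0]
    - [0,0,0]
    - [0,0,0]
  gripper: [1,1,1,1]

```text
time_s: 9.62
ee_pos: [0.5334, 0.1357, 0.0835]
tool_rot: [-0.449, 1.524, 0.449]
wrist_force: [-0.3, 0.8, -2.7]
opening: 0.0139
```

```bash
python3 st.py
```

```text
t 9.625 pos [0.5334 0.1357 0.0835] q [-0.72  0.31  0.45  1.84 -0.15  1.03  1.94] open 0.0139 F [-0.3  0.8 -2.7]
jaw yaw 122.84 tool z yaw 32.84 x axis [-0.e+00  1.e-04 -1.e+00]
level turn [-0.      0.     -0.0001]
```

Still no contact, and the lugs are about 2 mm above the ledge, below the overhangs. I turn it clockwise.

Request:
carry_out:
  delta_pos:
    - [0,0,0]
    - [0,0,0]
    - [0,0,0]
    - [0,0,0]
    - [0,0,0]
  turn:
    - [0.08,0,0]
    - [0.13,0,0]
    - [0.13,0,0]
    - [0.13,0,0]
    - [0.08,0,0]
  gripper: [1,1,1,1,1]

```text
time_s: 10.25
ee_pos: [0.5334, 0.1358, 0.0837]
tool_rot: [-0.015, 1.57, 0.016]
wrist_force: [-0.2, -0.1, -2.5]
opening: 0.0139
```

```bash
python3 st.py .5334 .1357 .0835
```

```text
t 10.25 pos [0.5334 0.1358 0.0837] q [-0.79  0.32  0.54  1.85 -0.19  1.03  1.41] open 0.0139 F [-0.2 -0.1 -2.5]
jaw yaw 91.14 tool z yaw 1.14 x axis [ 2.e-04  2.e-04 -1.e+00]
level turn [ 0.      0.0002 -0.0002]
delta tool mm [ 0.2 -0.1 -0. ]
```

Request:
carry_out:
  delta_pos:
    - [0,0,0]
    - [0,0,0]
    - [0,0,0]
    - [0,0,0]
    - [0,-1.5,1]
    - [0,0,0]
  turn:
    - [0.13,0,0]
    - [0.13,0,0]
    - [0.13,0,0]
    - [0.096,0,0]
    - [0,0,0]
    - [0,0,0]
  gripper: [1,1,1,1,1,1]

```text
time_s: 11.0
ee_pos: [0.5337, 0.1338, 0.0836]
tool_rot: [0.361, 1.54, -0.361]
wrist_force: [-0.1, -0.5, -1.8]
opening: 0.0139
```

```bash
python3 st.py .5334 .1357 .0835
python3 - <<'E'
from plant import robot
import cv2,pickle,numpy as np
d={}
for n in("wrist",):
    d[n]=robot.get_image(n)
    cv2.imwrite(f"pics/{n}5.png",d[n]["pixels"][:,:,::-1])
pickle.dump(d,open("im5.pkl","wb"))
E
```

```text
t 11.0 pos [0.5337 0.1338 0.0836] q [-0.86  0.33  0.62  1.85 -0.22  1.03  0.96] open 0.0139 F [-0.1 -0.5 -1.8]
jaw yaw 63.6 tool z yaw -26.4 x axis [ 1.e-04  1.e-04 -1.e+00]
level turn [ 0.      0.0001 -0.0001]
delta tool mm [ 0.1  1.6 -1.1]
```

View pics/wrist5.png

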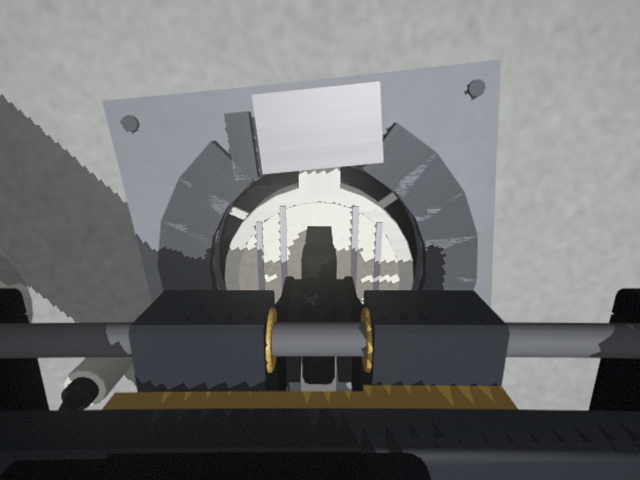

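The hook and box edges are tilted about 6° anticlockwise relative to the lug (box edge (103,100) to (500,60), lug edge level). The hook-cap line is therefore skewed against the box. I check the port's yaw from the box edges.

Run:
```python
from h import *
d=pickle.load(open("im5.pkl","rb"));im=d["wrist"]
def a(p,z):
    v=onz(im,p,z);v=v[1]-v[0];return np.degrees(np.arctan2(v[1],v[0]))%90
for z in(.045,.053):print("box",a([(103,100),(500,60)],z),"screws",a([(130,124),(476,88)],z))
print("hook",a([(252,95),(380,82)],.085),a([(262,176),(384,161)],.085),a([(252,95),(262,176)],.085),a([(380,82),(384,161)],.085))
d0=pickle.load(open("im0.pkl","rb"))
for n,px,off in (("top",[(190,22),(495,152),(345,468),(25,325)],[115,165]),("side",[(250,25),(628,190),(445,592),(32,380)],[215,290])):
    P=onz(d0[n],(np.array(px)+.5)/3.7-.5+off,.05);e=np.roll(P,-1,0)-P
    print(n,np.degrees(np.arctan2(e[:,1],e[:,0]))%90)
P=onz(im,[(254,95),(380,82),(384,161),(262,176)],.085).mean(0)
u=lambda t:np.array([np.cos(np.radians(t)),np.sin(np.radians(t)),0])
print("cap",P,"lug dir/centre", P-.0759*u(153.3));
```

```text
box 68.9415595237183 screws 69.21522442333666
box 68.9415595237183 screws 69.21522442333665
hook 68.97751523144846 70.51401566035157 68.1469667578437 69.55416280294433
top [69.12712725 70.0461356  69.34374205 69.28724586]
side [69.48724522 69.02923221 69.73235161 69.90565617]
cap [0.46396862 0.16847933 0.085     ] lug dir/centre [0.5317755  0.13437602 0.085     ]
```

Request:
carry_out:
  delta_pos:
    - [0,0,0]
    - [0,0,0]
    - [3,0,0]
    - [3,0,0]
    - [3,0,0]
    - [0,0,0]
  turn:
    - [-0.1,0,0]
    - [0,0,0]
    - [0,0,0]
    - [0,0,0]
    - [0,0,0]
    - [0,0,0]
  gripper: [1,1,1,1,1,1]

```text
time_s: 11.8
ee_pos: [0.5334, 0.1339, 0.0742]
tool_rot: [0.285, 1.552, -0.285]
wrist_force: [0.8, -0.0, -1.7]
opening: 0.0136
```

```bash
python3 st.py .5334 .1357 .0835
```

```text
t 11.8 pos [0.5334 0.1339 0.0742] q [-0.84  0.34  0.6   1.86 -0.22  1.01  1.06] open 0.0136 F [ 0.8 -0.  -1.7]
jaw yaw 69.2 tool z yaw -20.8 x axis [-5.e-04 -2.e-04 -1.e+00]
level turn [-0.     -0.0004  0.0004]
delta tool mm [-9.3  1.7 -0.6]
```

Request:
carry_out:
  delta_pos:
    - [1,0,0]
    - [0,0,0]
    - [0,0,0]
    - [0,0,0]
    - [0,0,0]
    - [0,0,0]
  turn:
    - [0,0,0]
    - [0,0,0]
    - [0,0,0]
    - [0,0,0]
    - [0,0,0]
    - [0,0,0]
  gripper: [1,1,0.4,0.4,0.4,0.4]

```text
time_s: 12.55
ee_pos: [0.5336, 0.134, 0.0736]
tool_rot: [0.285, 1.552, -0.284]
wrist_force: [0.8, -0.9, 0.2]
opening: 0.0455
```

Request:
carry_out:
  delta_pos:
    - [-10,0,0]
    - [-20,0,0]
    - [-30,0,0]
    - [-40,0,0]
    - [-40,0,0]
    - [-30,0,0]
    - [0,0,0]
  turn:
    - [0,0,0]
    - [0,0,0]
    - [0,0,0]
    - [0,0,0]
    - [0,0,0]
    - [0,0,0]
    - [0,0,0]
  gripper: [0.4,0.4,0.4,0.4,0.4,0.4,0.4]

```text
time_s: 13.42
ee_pos: [0.5348, 0.134, 0.2465]
tool_rot: [0.287, 1.548, -0.282]
wrist_force: [-1.6, 0.0, -0.8]
opening: 0.0523
```

```bash
python3 st.py;  python3 - <<'E'
from plant import robot
import cv2,pickle,numpy as np
d={}
for n in("wrist","side"):
    d[n]=robot.get_image(n)
    cv2.imwrite(f"pics/{n}6.png",d[n]["pixels"][:,:,::-1])
pickle.dump(d,open("im6.pkl","wb"))
E
```

```text
t 13.425 pos [0.5348 0.134  0.2465] q [-0.9   0.16  0.65  1.66 -0.1   1.35  0.97] open 0.0523 F [-1.6  0.  -0.8]
jaw yaw 69.19 tool z yaw -20.81 x axis [ 0.0041  0.0023 -1.    ]
level turn [ 0.      0.003  -0.0036]
```

View pics/wrist6.png

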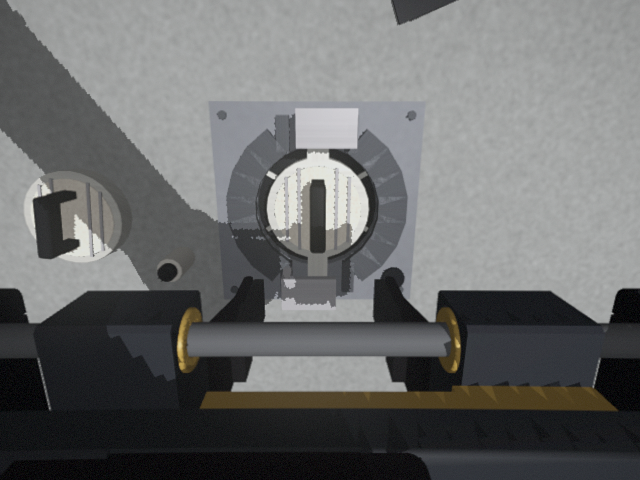

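View pics/side6.png

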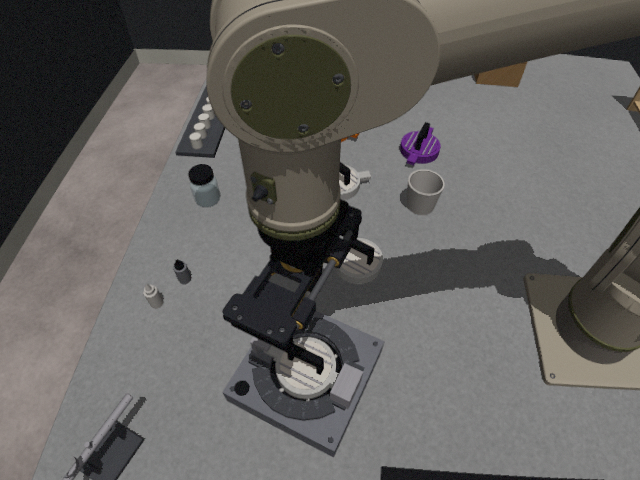

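The cassette is in the port: drum centre about (318,208) in the wrist view, lugs under the caps and parallel to the box edges. I move the arm aside for an unobstructed check.

Request:
carry_out:
  delta_pos:
    - [-20,-20,0]
    - [0,-45,0]
    - [0,-50,0]
    - [0,-50,0]
    - [0,-50,0]
    - [0,-40,0]
    - [0,-20,0]
    - [0,0,0]
  turn:
    - [0,0,0]
    - [0,0,0]
    - [0,0,0]
    - [0,0,0]
    - [0,0,0]
    - [0,0,0]
    - [0,0,0]
    - [0,0,0]
  gripper: [0.4,0.4,0.4,0.4,0.4,0.4,0.4,0.4]

```text
time_s: 14.52
ee_pos: [0.4357, -0.1235, 0.2632]
tool_rot: [0.286, 1.552, -0.285]
wrist_force: [1.2, 0.1, 0.4]
opening: 0.0519
```

```bash
python3 st.py;  python3 - <<'E'
from plant import robot
import cv2,pickle,numpy as np
d={}
for n in("top","side"):
    d[n]=robot.get_image(n)
d0=pickle.load(open("im0.pkl","rb"))
s={"top":(slice(165,300),slice(115,262)),"side":(slice(290,450),slice(215,395))}
c=[cv2.resize(d[n]["pixels"][s[n]][:,:,::-1],(400,int(400*d[n]["pixels"][s[n]].shape[0]/d[n]["pixels"][s[n]].shape[1])),interpolation=cv2.INTER_CUBIC)[:350] for n in d]
cv2.imwrite("pics/fin.png",np.hstack(c)) if False else None
cv2.imwrite("pics/fin.png",np.hstack([x[:350] for x in c]))
cv2.imwrite("pics/top7.png",d["top"]["pixels"][:,:,::-1])
pickle.dump(d,open("im7.pkl","wb"))
E
```

```text
t 14.525 pos [ 0.4357 -0.1235  0.2632] q [-0.72 -0.17  0.82  1.86  0.13  1.4   1.27] open 0.0519 F [1.2 0.1 0.4]
jaw yaw 69.13 tool z yaw -20.87 x axis [-3.e-04  6.e-04 -1.e+00]
level turn [-0.     -0.0005 -0.0004]
```

View pics/fin.png

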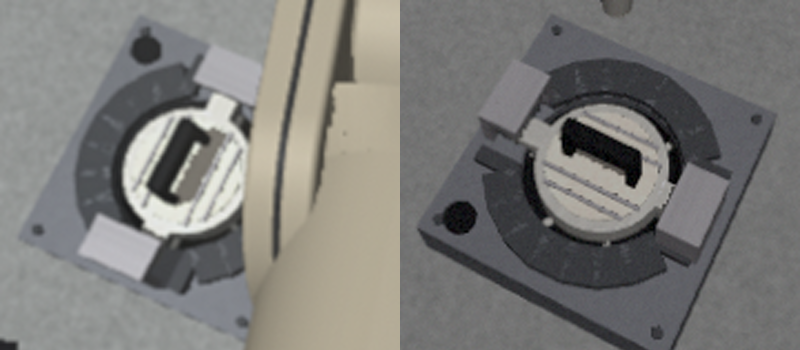

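View pics/top7.png

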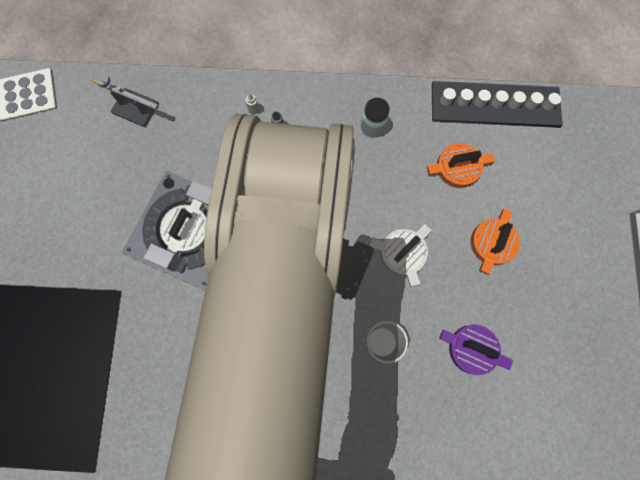

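Run:
```python
from h import *
d=pickle.load(open("im7.pkl","rb"))
out=[]
for n,(y,x,h,w) in {"top":(200,155,60,60),"side":(325,270,80,80)}.items():
    c=d[n]["pixels"][y:y+h,x:x+w,::-1];out.append(cv2.resize(c,(400,400),interpolation=cv2.INTER_CUBIC))
cv2.imwrite("pics/fin2.png",np.hstack(out))
```

```text
(no output)
```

View pics/fin2.png

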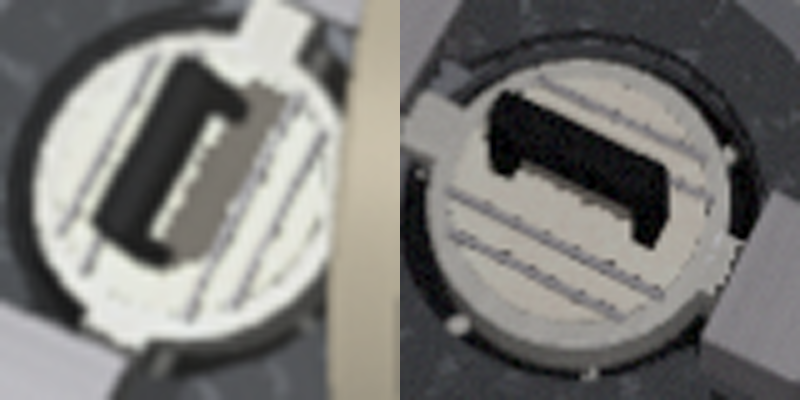

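Run:
```python
from h import *
d=pickle.load(open("im7.pkl","rb"))
pt=[(188.5/6.667-.5+155,186.5/6.667-.5+200)];ps=[(182.5/5-.5+270,202.5/5-.5+325)]
for n,p in(("top",pt),("side",ps)):
    for z in(.055,.063):print(n,z,onz(d[n],p,z)[0].round(4))
# handle angle, z .101 (top edge of bar)
v=onz(d["top"],[(182/6.667+155,58/6.667+200),(95/6.667+155,213/6.667+200)],.101);v=v[1]-v[0];print(np.linalg.norm(v),np.degrees(np.arctan2(v[1],v[0])))
```

```text
top 0.055 [0.5328 0.137  0.055 ]
top 0.063 [0.5308 0.1345 0.063 ]
side 0.055 [0.5305 0.1366 0.055 ]
side 0.063 [0.5299 0.1397 0.063 ]
0.05306545745701893 157.63880707480462
```

The two views agree at drum-top z = 55 mm (137.0 against 136.6 mm in y). At 63 mm they disagree, so the lugs are sunk. I hand the job in.

```bash
python3 -c "
from plant import robot
print(robot.sign_off())"
```

```text
the job is handed in; nothing more can be done
None
```

I picked up the two-lug cassette by its handle and lowered it into the port with its lugs about 54° off the hook line. I then turned it clockwise under the hooks, lowered it into the notches, let go and moved the arm clear. The job was handed in at about 14.7 s of the 38 s allowed; sign-off gives no verdict.

**Last checks:**
- **Position:** the top and side views agree on a drum-top height of about 55 mm, which means fully sunk. The cassette is centred within about 3 mm of the port axis.
- **Angle:** the handle reads 157.6° in the top view and the port about 159.3°, well inside the 15° limit. I did not measure tilt separately, but it looked level in both views.
- **Contact:** the wrist force stayed within a few newtons throughout, and the gripper was well clear of everything at the end.
- **Other cassettes:** nothing touched them. The three-lug one is at the same place in the last top image. The arm hid the plain one in that image, but it was visible and looked undisturbed in the wrist view just before.

**A check that disagreed:** I first took the port's angle from the line between the hook tops, which gave 153.3°. The box and hook edges gave 159.3°, so I had turned about 6° too far clockwise. I turned it back before lowering the lugs into the notches.

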